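Cull the bad skittles and set the board for spraying

TASK

Six turned wooden skittles stand on the spraying board; two are bad, one cut short and one with a crooked neck. First put the two bad ones in the red scrap tray, then bring the board (it has a grip on its near edge) up flush and square against the dark fence behind it, within the fence's length, with the four sound skittles still standing on it. Never tip a sound skittle over, and leave the other things on the bench where they are.

Things in the scene. Friction and masses are not known exactly. Their poses are not given: they have to be found in the camera images.
- board: Loose plywood spraying board, 200 (x) x 240 (y) x 12 mm, 0.6 kg. Origin: centre of its underside; x axis points away from the robot, z up. Six pencilled rings at x = -15 and 60, y = -80, 0 and 80 mm, where skittles stand. On its near edge, centred at x = -90 mm, an upright wooden grip batten 14 mm thick (x), 100 mm long (y), top 64 mm above the bench.
- board_grip (a point): On the board's grip batten: middle of its length and thickness, 45 mm above the bench (19 mm below its top).
- board_far_edge (a point): Middle of the bottom of the board's far (+x) edge, the edge that goes against the fence.
- fence: Dark wooden batten fixed to the bench beyond the board, 22 mm thick, 340 mm long along its y axis, 28 mm high. Origin: at bench level under the middle of its near face (the face towards the robot and the board); its x axis points away from the robot, square to that face.
- scrap_tray: Open red tray fixed to the bench to the left of the board, outside 180 (x) x 130 (y) x 36 mm, walls and floor 6 mm. Origin: centre of its underside; z up.
- skittle_0: Sound wooden skittle, straight, 60 mm tall, 30 g, standing on the board: straight round belly 26 mm across from 16 to 30 mm above its foot, foot 22 mm, neck 15 mm at 42 mm, round head 19 mm. Origin: centre of its foot; z along it, up.
- skittle_1: Sound wooden skittle, straight, 60 mm tall, 30 g, standing on the board: straight round belly 26 mm across from 16 to 30 mm above its foot, foot 22 mm, neck 15 mm at 42 mm, round head 19 mm. Origin: centre of its foot; z along it, up.
- skittle_2: Sound wooden skittle, straight, 60 mm tall, 30 g, standing on the board: straight round belly 26 mm across from 16 to 30 mm above its foot, foot 22 mm, neck 15 mm at 42 mm, round head 19 mm. Origin: centre of its foot; z along it, up.
- skittle_3: Sound wooden skittle, straight, 60 mm tall, 30 g, standing on the board: straight round belly 26 mm across from 16 to 30 mm above its foot, foot 22 mm, neck 15 mm at 42 mm, round head 19 mm. Origin: centre of its foot; z along it, up.
- skittle_short: Reject: a skittle cut short, 34 mm tall, the same belly (26 mm across, 16 to 30 mm above its foot) but no neck or head, flat top; 30 g, standing on the board. Origin: centre of its foot; z up.
- skittle_crooked: Reject: a skittle with a crooked neck, 30 g, standing on the board: same foot and belly (26 mm across, 16 to 30 mm above its foot), but neck and head lean 43 degrees towards its own +x axis; the head reaches 28 mm out from its axis on that side, 57 mm high. Origin: centre of its foot; z up. Grip the belly along its y axis, to clear the head.
- cap_green: Bystander: Green plastic can cap, 60 mm across, 29 mm high, to the right of the board. Origin: centre of its underside.
- sanding_block: Bystander: Brown sanding block, 60 x 100 x 28 mm, to the right of the board. Origin: centre of its underside.
Things that resemble listed ones, but are neither listed nor needed, are in the scene too. Leave any pink or turquoise look-alike of the skittle_3 alone.

How it is judged:
By the outcome, as a careful person would: the job done as asked, in the order asked, and still so for the second after the job is handed in, with the robot touching nothing.
It also fails if it takes over 72 s, if anything falls off the work surface, if the arm or the gripper's body presses on something with over 40 N, if the wrist force passes 120 N, or if a joint passes its speed limit or range.

ROBOT

A 6-joint arm with a two-finger parallel gripper is mounted at the origin on a cart in front of the work surface, level with it; the furniture and walls round the work are solid. World frame = base frame: x ahead of the robot, y to its left, z up, the work surface at z = 0. Lengths are in m, angles in degrees, forces in N, time in s.
With the tool pointing down it reaches from about 0.35 to 0.975 m from the base axis. Payload 17.4 kg.
Tool frame: the origin (TCP) lies on the centre line of the jaws, within the pads' length; the fingertips stand 11 mm ahead of it and the grasp point (between the pads) lies 8 mm behind it (r.finger_overhang is the distance from the TCP to the fingertips, in m); z points along the fingers, x is the direction in which the jaws open and shut, and the axes are right-handed (so a half turn about z gives the same grasp; the last joint's range is limited). The gripper opens to 85 mm and grips with 20 to 120 N. Pads are 22 mm wide; open, the fingers measure 114 mm over their backs; the gripper's body (76 mm by 85 mm) begins 54 mm behind the grasp point. The pads swing forward as they close: fully open they stand 13 mm farther back than shut.
Start: joints at [65.329, 6.646, 82.598, -0, 90.757, -2.166], TCP at [0.258, 0.624, 0.206] pointing down, gripper open.
Joint ranges: [-162.19, 162.19], [-47.58, 125.68], [4.15, 143.07], [-65.23, 245.23], [0.69, 171.88], [-170.13, 170.13]. Speed limits (degrees/s): [108.29, 108.29, 127.2, 180, 180, 180].

INTERFACE

Orientations are given as [roll, pitch, yaw] about the fixed x, y, z axes, in that order (R = Rz(yaw) Ry(pitch) Rx(roll)).
In Python, from bench import r gives the robot as it stands.
- The arm moves only by the tool send_rows, never from a script. Its argument "increments" is a list of rows, each a list of 3 entries, a list of its own where there are three numbers: the closure, from -1 (fully open) to 1 (shut), so that 0 is half open, then the shift along the tool's x, y, z in m, then the turn about the tool's z in degrees. A call has 1 to 10 rows; each row is the pose to reach, as a shift and turn from the pose measured when the call began, along the tool's axes at that moment; what a row does not reach only later rows make up. A row lasts 1/8 s, in which the tool goes at most 62.5 mm and 10.7 degrees, less where a joint would pass 70% of its speed; a pose out of reach is approached as far as the arm can. A call with a gripper value outside its range is refused whole. The fingers move at their own pace and stop on an object; the grip force is fixed at half the most. Time passes only in rows, so rows that repeat a pose let the fingers close. It gives the time, the measured TCP pose, the force and the opening at its end, in the units of the state.
- r.sense(): the state, without advancing time (a new reading comes with each control period).
- r.read_camera(name): name is "scene" or "side" or "wrist"; returns a dict with "image" (480x640x3 uint8, red, green, blue), "range_z" (480x640 float32, m along the optical axis (not along the pixel's ray), 0 where there is no reading), "intrinsics" (3x3 intrinsics, pixels), "R" (3x3) and "t" (3): a world point X has camera coordinates R X + t. Camera axes: x right, y down, z forward; pixel columns grow to the right and rows downward; lengths in m; the calibration is good to about 2 mm. A picture is of the moment at which its call begins.
- r.sign_off(): hands the job in, once; it reports no verdict.
The state is a dict: "time_s": time; "joints": joint angles; "qd": joint speeds; "joint_torque": joint torques, N m; "position": TCP position; "orientation": TCP orientation; "force": force on the tool from outside, world axes, zero at the start; "ft_torque": the same for the moment, N m; "gripper_width": finger opening in m.
Only numpy, scipy, OpenCV 4.12 (cv2) and the standard library are available. Lean on these libraries where they do the work, as an engineer would, in place of code of your own. Each camera call takes 0.05 s, during which the arm holds its last target. There are 200 camera calls.

## Working session

There is one attempt and no reset: what is moved stays moved. The work goes in short steps, Python scripts to look and compute and a tool call to move; the robot and the scene stay as the last step left them, time stands still between calls to the robot, and variables do not carry over. Pictures are saved under pics/ and viewed, about 8 in all and at most 12, crops included, and the job is handed in when it is done.

Besides the shell and the picture viewer there is one more tool, called after ">>>" as name(argument=value, ...) on one line, values as JSON. send_rows: Moves the arm, as the interface text tells. Its arguments: {"type":"object","properties":{"increments":{"type":"array","items":{"type":"array"}}},"required":["increments"]}

```bash
ls; mkdir -p pics
cat > h.py <<'E'
from bench import r
import numpy as np, cv2
def cam(n,save=None):
    d=r.read_camera(n)
    if save: cv2.imwrite('pics/'+save,d['image'][:,:,::-1])
    z=d['range_z'];K=d['intrinsics'];v,u=np.mgrid[:480,:640]
    P=np.stack([(u-K[0,2])/K[0,0]*z,(v-K[1,2])/K[1,1]*z,z],-1)
    W=(P-d['t'])@d['R']; W[z==0]=np.nan
    return d,W
E
python3 - <<'E'
from h import *
print(r.sense())
for n in('scene','side'):
    d,W=cam(n,n+'.png'); np.save(n+'W.npy',W); np.save(n+'I.npy',d['image']); print(n,-d['R'].T@d['t'])
E
```

```text
pics
{'time_s': 0.0, 'joints': array([ 6.53281042e+01,  6.67466788e+00,  8.26350303e+01,  2.38884274e-04,
        9.07577813e+01, -2.16576966e+00]), 'qd': array([ 0.05125512,  0.00809242, -0.01757189, -0.04258229, -0.01743573,
       -0.02747235]), 'joint_torque': array([ 1.55465979e-03, -7.31977558e+01, -6.32500863e+01,  5.07052789e-05,
        6.24999142e-03,  1.21665732e-05]), 'position': array([0.25829225, 0.62338647, 0.20506356]), 'orientation': array([-1.79997211e+02,  6.74223138e-02,  6.74938785e+01]), 'force': array([-0.13034122,  0.69077877,  0.21194399]), 'ft_torque': array([-0.00410922,  0.00880782, -0.02677778]), 'gripper_width': 0.08528652294632631}
scene [-0.22658638  0.63937531  1.00853208]
side [0.32549092 0.87123283 0.60369256]
```

View pics/scene.png

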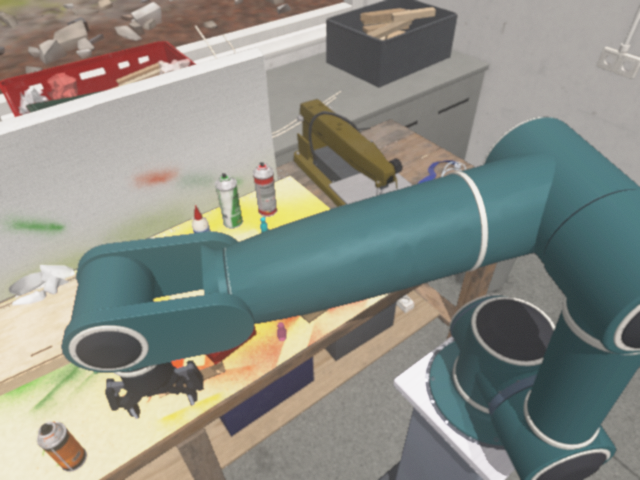

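View pics/side.png

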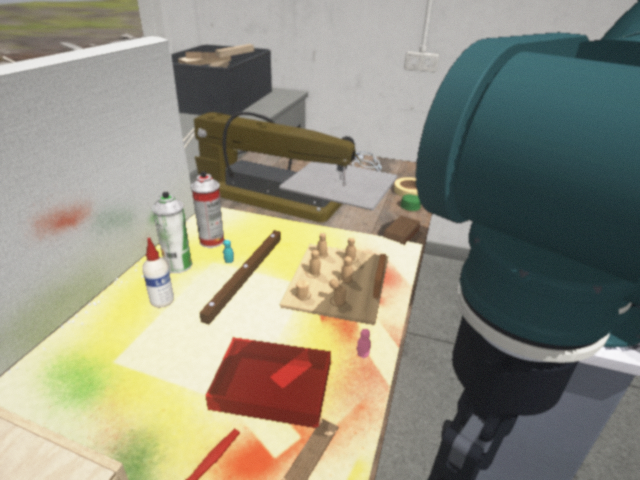

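The side view shows the board at about (340,285), the short skittle at (303,290), the tray at (270,380) and the fence from (205,315) to (278,237). The pink look-alike is at (364,343) and the turquoise one at (228,250). In the scene view the arm hides the board.

Run:
```python
from h import *
W=np.load('sideW.npy');I=np.load('sideI.npy')
c=cv2.resize(I[220:330,260:420],(800,550),interpolation=cv2.INTER_CUBIC)
cv2.imwrite('pics/crop.png',c[:,:,::-1])
R=W[150:450,180:440]; Z=R[...,2]
# orthographic maps
x0,y0=0.3,-0.35
H=np.zeros((450,800)); 
for p in R.reshape(-1,3):
    if np.isfinite(p).all() and -0.02<p[2]<0.15:
        i=int((p[0]-x0)*1000);j=int((p[1]-y0)*1000)
        if 0<=i<450 and 0<=j<800: H[i,j]=max(H[i,j],p[2])
H=cv2.dilate(H,np.ones((5,5)))
m=np.uint8(np.clip(H/0.08*255,0,255)); m=cv2.applyColorMap(m,cv2.COLORMAP_JET)[::-1,::-1]
for j in range(0,800,100): cv2.putText(m,f'{y0+(799-j)/1000:.1f}',(j,12),0,.4,(255,255,255)); m[:,j]=m[:,j]//2+64
for i in range(0,450,50): cv2.putText(m,f'{x0+(449-i)/1000:.2f}',(0,i+4),0,.4,(255,255,255)); m[i]=m[i]//2+64
cv2.imwrite('pics/map.png',m)
```

```text
Traceback (most recent call last):
cv2.error: OpenCV(4.12.0) :-1: error: (-5:Bad argument) in function 'putText'
> Overload resolution failed:
>  - Layout of the output array img is incompatible with cv::Mat
>  - Expected Ptr<cv::UMat> for argument 'img'
```

View pics/crop.png

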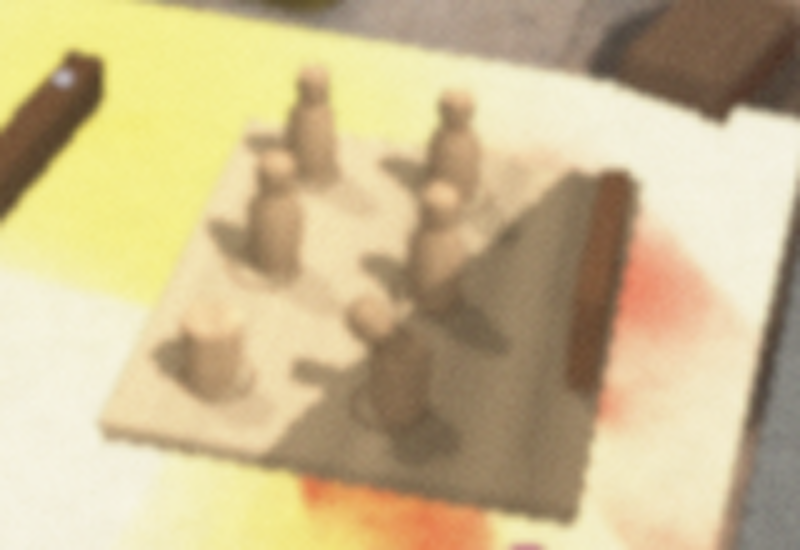

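The crop shows the short one at the far-left ring (215,350) and the crooked one at the near-left ring (400,380), with its head leaning towards the fence. The grip batten is on the right, at about (600,280). I'll fix the map and fit poses.

```bash
cat > fit.py <<'E'
from h import *
from scipy.optimize import minimize
def rect(P,lx,ly,g):
    # pose (x,y,deg) of lx*ly rectangle minimising robust edge misfit of the points' extents
    def ext(a):
        c,s=np.cos(a),np.sin(a);Q=P@np.array([[c,-s],[s,c]])
        lo,hi=np.percentile(Q,.7,0),np.percentile(Q,99.3,0);return lo,hi
    A=np.radians(np.arange(-25,25,.25)); a=min(A,key=lambda a:np.prod(np.subtract(*ext(a)[::-1])))
    lo,hi=ext(a);c,s=np.cos(a),np.sin(a);m=(lo+hi)/2
    return np.r_[np.array([[c,-s],[s,c]])@m,np.degrees(a)],hi-lo
E
python3 - <<'E'
from fit import *
W=np.load('sideW.npy');I=np.load('sideI.npy').astype(int)
m=np.zeros((480,640),bool);m[220:330,270:400]=1
f=np.isfinite(W).all(-1)
B=W[m&f&(abs(W[...,2]-.012)<.004)&(W[...,0]<.75)]
print('board',rect(B[:,:2],.2,.24,0),len(B))
# batten on board / tall things
m2=np.zeros((480,640),bool);m2[225:330,195:290]=1
F=W[m2&f&(W[...,2]>.022)&(W[...,2]<.034)&(I.sum(-1)<300)]
print('fence top',rect(F[:,:2],.022,.34,0),len(F))
m3=np.zeros((480,640),bool);m3[335:430,200:335]=1
T=W[m3&f&(W[...,2]>.030)&(W[...,2]<.042)]
print('tray top',rect(T[:,:2],.18,.13,0),len(T))
S=W[m&f&(W[...,2]>.026)]; 
bx=S[(S[:,2]>.055)]
n,l=0,0
H=np.zeros((450,800),np.float32)
for p in W[150:450,180:440][f[150:450,180:440]]:
    i=int((p[0]-.3)*1000);j=int((p[1]+.35)*1000)
    if 0<=i<450 and 0<=j<800 and p[2]<.15: H[i,j]=max(H[i,j],p[2])
H=cv2.dilate(H,np.ones((5,5)))
k=np.ascontiguousarray(cv2.applyColorMap(np.uint8(np.clip(H/.08*255,0,255)),cv2.COLORMAP_JET)[::-1,::-1])
for j in range(49,800,100): cv2.putText(k,f'{(799-j)/1000-.35:.1f}',(j,12),0,.4,(255,)*3); k[:,j]=k[:,j]//2+64
for i in range(49,450,50): cv2.putText(k,f'{.3+(449-i)/1000:.2f}',(0,i+4),0,.4,(255,)*3); k[i]=k[i]//2+64
cv2.imwrite('pics/map.png',k)
E
```

```text
board (array([0.51450909, 0.07245221, 5.5       ]), array([0.20387624, 0.32402813])) 4598
fence top (array([ 0.71092352,  0.16876313, -2.5       ]), array([0.01798297, 0.32864101])) 706
tray top (array([0.53645901, 0.42697666, 8.25      ]), array([0.17924504, 0.13100658])) 1435
```

View pics/map.png

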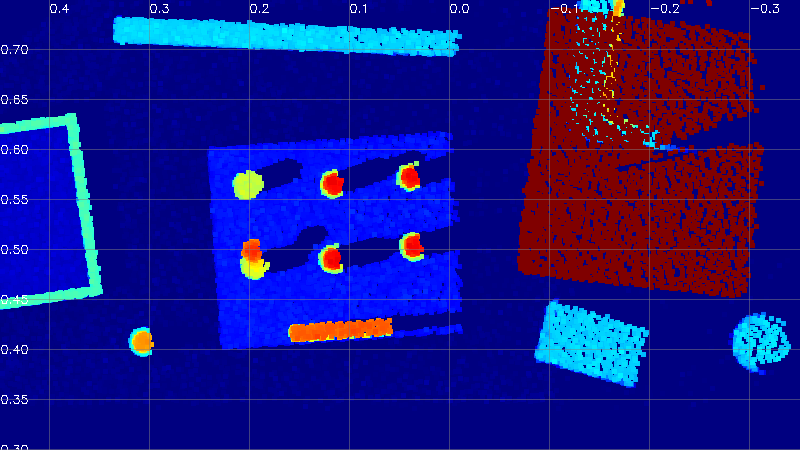

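The map puts the short one at about (0.565,0.20). The crooked one's belly is at about (0.485,0.195), leaning +x. The tray is at (0.536,0.427), and the board at about (0.508,0.118) with a yaw of about 4–5°. All of this agrees with the given sizes and the ring layout. Next I'll refine the fits and plan.

```bash
cat >> fit.py <<'E'
def board(W):
    P=W[np.isfinite(W).all(-1)]
    def sel(lo,hi,bx): return P[(P[:,2]>lo)&(P[:,2]<hi)&(P[:,0]>bx[0])&(P[:,0]<bx[1])&(P[:,1]>bx[2])&(P[:,1]<bx[3])]
    return sel
def inc(tx,ty,tz,yaw):
    s=r.sense();p=s['position'];a=np.radians(s['orientation'][2])
    d=np.array([tx,ty,tz])-p;c,n=np.cos(a),np.sin(a)
    t=(s['orientation'][2]-yaw+90)%180-90
    print('inc',np.round([c*d[0]+n*d[1],n*d[0]-c*d[1],-d[2]],4),'turn',round(t,1),'dist',round(float(np.linalg.norm(d)),3), 'now',s['time_s'],p.round(4),s['orientation'].round(2))
E
python3 - <<'E'
from fit import *
W=np.load('sideW.npy');sel=board(W)
print('board',rect(sel(.008,.016,(.38,.63,-.03,.27))[:,:2],0,0,0))
print('batten',rect(sel(.058,.069,(.39,.44,.03,.19))[:,:2],0,0,0))
for n,(x,y) in dict(short=(.563,.202),crook=(.486,.196)).items():
    Q=sel(.027,.043,(x-.03,x+.03,y-.03,y+.03))
    # circle fit, known radius 13
    from scipy.optimize import least_squares
    s=least_squares(lambda c:np.hypot(Q[:,0]-c[0],Q[:,1]-c[1])-.013,[x,y],loss='soft_l1',f_scale=.001)
    print(n,s.x.round(4),np.abs(s.fun).mean().round(4),len(Q))
    t=sel(.05,.08,(x-.03,x+.05,y-.04,y+.04)); 
    if n=='short': t=sel(.043,.05,(x-.02,x+.02,y-.02,y+.02))
    print(' top',t.mean(0).round(4) if len(t) else None)
inc(.486,.196,.13,95)
E
```

```text
board (array([0.50956219, 0.1154941 , 4.25      ]), array([0.19735681, 0.23567369]))
batten (array([0.42006816, 0.1083039 , 3.75      ]), array([0.01365815, 0.09591655]))
short [0.5652 0.2001] 0.0011 83
 top [0.5651 0.2016 0.0446]
crook [0.4858 0.1922] 0.0007 78
 top [0.4962 0.1991 0.0588]
inc [-0.3077  0.374   0.0751] turn -27.5 dist 0.49 now 0.1 [0.2583 0.6234 0.2051] [-1.800e+02  6.000e-02  6.749e+01]
```

>>> send_rows(increments=[[-0.2,[-0.05,0.06,0.0],-7],[-0.2,[-0.09,0.11,0.0],-14],[-0.2,[-0.13,0.16,0.0],-21],[-0.2,[-0.17,0.21,0.01],-27.5],[-0.2,[-0.21,0.25,0.01],-27.5],[-0.2,[-0.25,0.3,0.02],-27.5],[-0.2,[-0.28,0.34,0.02],-27.5],[-0.2,[-0.308,0.374,0.025],-27.5],[-0.2,[-0.308,0.374,0.025],-27.5],[-0.2,[-0.308,0.374,0.025],-27.5]])

```text
time_s: 1.35
position: [0.4857, 0.1958, 0.1803]
orientation: [-179.9, 0.0, 95.0]
force: [-0.1, 0.8, 0.2]
gripper_width: 0.0513
```

Run:
```python
from fit import *
d,W=cam('wrist','w1.png'); np.save('w1.npy',W); sel=board(W)
print(r.sense()['gripper_width'],-d['R'].T@d['t'])
inc(.486,.194,.029,95)
for h in (.03,.04,.05,.06):
    Q=sel(h-.005,h+.005,(.44,.535,.16,.24))
    if len(Q): print(h,Q.mean(0).round(4),Q.min(0).round(3),Q.max(0).round(3),len(Q))
```

```text
0.05122212533871402 [0.41083702 0.1901716  0.34789202]
inc [-0.0023  0.0002  0.1514] turn 0.0 dist 0.151 now 1.4 [0.4856 0.1963 0.1804] [-1.7996e+02  4.0000e-02  9.5020e+01]
0.03 [0.4753 0.1918 0.0305] [0.473 0.18  0.026] [0.485 0.205 0.035] 59
0.04 [0.4794 0.1917 0.0418] [0.473 0.18  0.035] [0.495 0.205 0.045] 209
0.05 [0.4833 0.192  0.0487] [0.474 0.182 0.045] [0.494 0.203 0.055] 495
0.06 [0.4957 0.1945 0.0611] [0.487 0.186 0.055] [0.509 0.204 0.065] 364
```

View pics/w1.png

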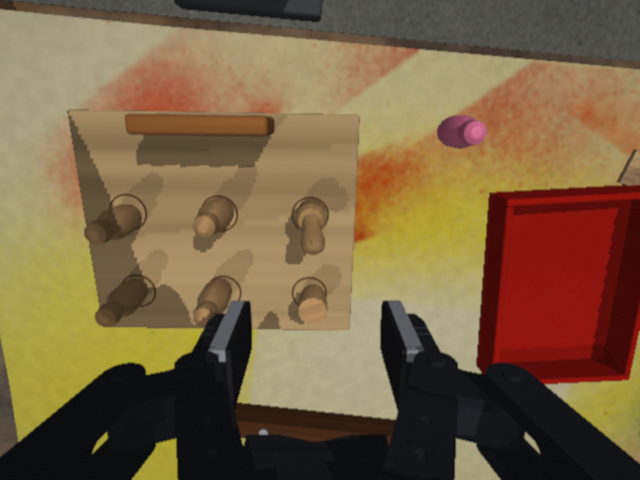

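The wrist view shows the crooked one at (312,220), its neck pointing straight toward the fence and between the jaws. The short one is at (312,297) and the tray is on the right. Now I'll descend on the crooked one and grip it.

>>> send_rows(increments=[[-0.2,[-0.004,0.0005,0.04],0],[-0.2,[-0.004,0.0005,0.085],0],[-0.2,[-0.004,0.0005,0.12],0],[-0.2,[-0.004,0.0005,0.14],0],[-0.2,[-0.004,0.0005,0.151],0],[-0.2,[-0.004,0.0005,0.151],0],[0.2,[-0.004,0.0005,0.151],0],[1,[-0.004,0.0005,0.151],0],[1,[-0.004,0.0005,0.151],0],[1,[-0.004,0.0005,0.151],0]])

```text
time_s: 2.65
position: [0.4871, 0.1924, 0.0306]
orientation: [179.9, 0.0, 95.0]
force: [0.0, 0.4, 7.4]
gripper_width: 0.012
```

>>> send_rows(increments=[[1,[0,0,0],0],[1,[0,0,0],0],[1,[0,0,0],0],[1,[0,0,-0.03],0],[1,[0,0,-0.07],0],[1,[0,0,-0.1],0],[1,[0,0,-0.1],0]])

```text
time_s: 3.52
position: [0.4878, 0.1927, 0.1329]
orientation: [179.7, -0.0, 95.0]
force: [0.3, -0.0, -0.5]
gripper_width: 0.0121
```

Run:
```python
from fit import *
a=np.radians(8.25)
for l in(.042,-.042): print(.536+l*np.cos(a),.427+l*np.sin(a))
print(r.sense()['gripper_width'])
inc(.536-.042*np.cos(a),.427-.042*np.sin(a),.1,98)
```

```text
0.5775653582464262 0.43302669012362954
0.4944346417535739 0.42097330987637044
0.012082077136743676
inc [0.2268 0.0266 0.0329] turn -3.0 dist 0.231 now 3.525 [0.4878 0.1927 0.1329] [ 1.7974e+02 -4.0000e-02  9.5020e+01]
```

Run:
```python
from fit import *
d,W=cam('wrist','w2.png'); np.save('w2.npy',W)
s,V=cam('side'); I=s['image'][150:400,230:450]
cv2.imwrite('pics/w2.png',np.hstack([cv2.resize(d['image'],(400,300)),cv2.resize(I,(340,300))])[:,:,::-1])
```

```text
(no output)
```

View pics/w2.png

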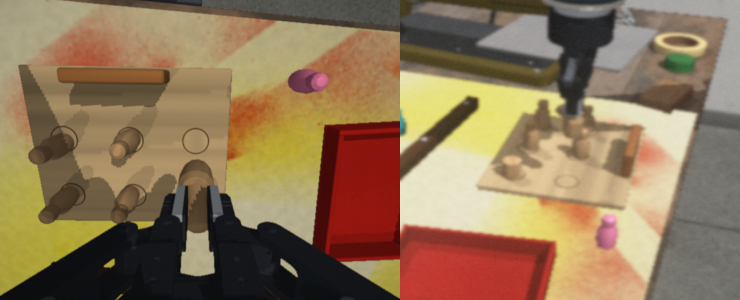

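The crooked one is in the jaws and its ring on the board is empty. The sound skittles are all upright. I'll carry it to the tray.

>>> send_rows(increments=[[1,[0.04,0.005,0],0],[1,[0.09,0.01,0],0],[1,[0.14,0.017,0],-3],[1,[0.19,0.022,0],-3],[1,[0.227,0.027,0.02],-3],[1,[0.227,0.027,0.05],-3],[1,[0.227,0.027,0.08],-3],[1,[0.227,0.027,0.094],-3],[1,[0.227,0.027,0.098],-3],[1,[0.227,0.027,0.098],-3]])

```text
time_s: 4.88
position: [0.4942, 0.4209, 0.0326]
orientation: [179.9, 0.0, 98.0]
force: [-0.6, -0.0, 0.1]
gripper_width: 0.0123
```

Run:
```python
from fit import *
s,V=cam('side'); print(r.sense()['force'],r.sense()['gripper_width'])
cv2.imwrite('pics/s3.png',cv2.resize(s['image'][250:450,190:390],(600,600),interpolation=cv2.INTER_CUBIC)[:,:,::-1])
```

```text
[-0.6965134   0.16116998 -0.12294025] 0.012007931448195225
```

View pics/s3.png

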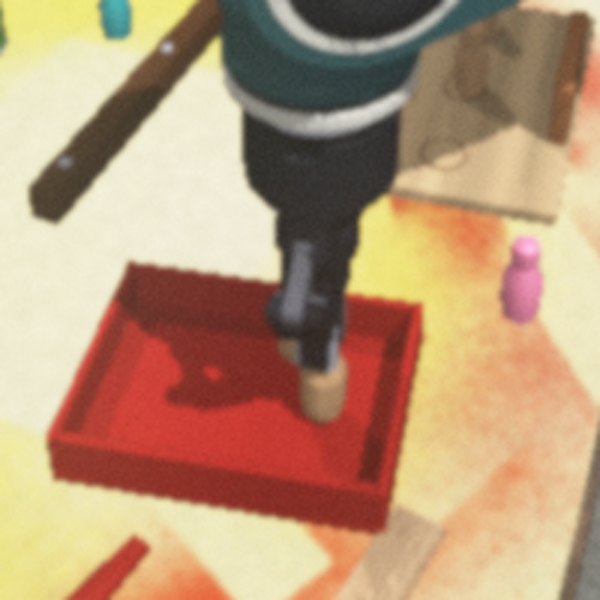

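Run:
```python
from fit import *
s,V=cam('side'); I=s['image'].astype(int); 
sl=np.s_[250:450,190:390]; I=I[sl];V=V[sl]
near=np.hypot(V[...,0]-.494,V[...,1]-.421)<.045
dark=near&(I.sum(-1)<220)&(V[...,2]>.008); tan=near&(I[...,0]>110)&(I[...,1]>75)&(I[...,2]>50)&(V[...,2]>.008)
for n,m in(('dark',dark),('tan',tan)):
    z=np.sort(V[m][:,2]);print(n,len(z),np.percentile(z,[0,2,5,10,50,98,100]).round(4)); 
print(V[tan].mean(0),V[tan].min(0),V[tan].max(0))
for h in np.arange(.008,.06,.006):
    Q=V[tan&(abs(V[...,2]-h)<.003)]; D=V[dark&(abs(V[...,2]-h)<.003)]
    print(h.round(3),len(Q),Q.min(0).round(3) if len(Q) else '',Q.max(0).round(3) if len(Q) else '',len(D))
```

```text
dark 2520 [0.008  0.0789 0.1124 0.1406 0.2134 0.283  0.3006]
tan 629 [0.0134 0.0185 0.0227 0.0286 0.1338 0.255  0.2663]
[0.48753165 0.43862076 0.13562868] [0.4491254  0.40390817 0.01336248] [0.53421487 0.4657857  0.26630894]
0.008 0   1
0.014 8 [0.483 0.425 0.013] [0.492 0.432 0.017] 0
0.02 28 [0.482 0.423 0.017] [0.498 0.433 0.023] 0
0.026 31 [0.481 0.421 0.023] [0.503 0.435 0.029] 0
0.032 40 [0.481 0.421 0.029] [0.502 0.434 0.035] 0
0.038 37 [0.481 0.421 0.035] [0.502 0.434 0.041] 0
0.044 54 [0.481 0.415 0.041] [0.503 0.434 0.047] 0
0.05 31 [0.483 0.415 0.047] [0.499 0.432 0.05 ] 0
0.056 4 [0.483 0.432 0.057] [0.506 0.433 0.059] 0
```

Run:
```python
from fit import *
for f,t in(('w1',[.4856,.1963,.1804]),('w2',[.4878,.1927,.1329])):
    W=np.load(f+'.npy');P=W[np.isfinite(W).all(-1)]-t
    Q=P[(np.abs(P[:,0])<.06)&(np.abs(P[:,1])<.05)&(P[:,2]>-.04)&(P[:,2]<.06)]
    for h in np.arange(-.03,.06,.006):
        q=Q[abs(Q[:,2]-h)<.003]
        if len(q): print(f,h.round(3),len(q),q.min(0).round(3),q.max(0).round(3))
```

```text
w1 0.03 262 [-0.013 -0.033  0.027] [0.014 0.031 0.033]
w1 0.036 706 [-0.013 -0.039  0.033] [0.014 0.039 0.039]
w1 0.042 879 [-0.013 -0.039  0.039] [0.014 0.039 0.045]
w1 0.048 1011 [-0.013 -0.039  0.045] [0.014 0.039 0.051]
w1 0.054 1119 [-0.013 -0.04   0.051] [0.014 0.039 0.057]
w2 -0.018 32 [-0.012 -0.009 -0.019] [-0.008  0.006 -0.015]
w2 -0.012 89 [-0.013 -0.012 -0.015] [-0.005  0.01  -0.009]
w2 -0.006 162 [-0.013 -0.013 -0.009] [-0.003  0.012 -0.003]
w2 -0.0 224 [-0.014 -0.013 -0.003] [-0.001  0.013  0.003]
w2 0.006 259 [-0.014 -0.013  0.003] [-0.003  0.012  0.009]
w2 0.012 609 [-0.014 -0.013  0.009] [-0.002  0.012  0.015]
w2 0.018 912 [-0.012 -0.01   0.015] [0.003 0.009 0.021]
w2 0.024 496 [-0.011 -0.009  0.021] [0.006 0.012 0.027]
w2 0.03 881 [-0.012 -0.018  0.027] [0.022 0.019 0.033]
w2 0.036 1393 [-0.012 -0.019  0.033] [0.021 0.02  0.039]
w2 0.042 676 [-0.012 -0.019  0.039] [0.012 0.02  0.045]
w2 0.048 738 [-0.012 -0.019  0.045] [0.011 0.02  0.051]
w2 0.054 771 [-0.012 -0.019  0.051] [0.012 0.02  0.057]
```

>>> send_rows(increments=[[1,[0,0,0.003],0],[1,[0,0,0.006],0],[1,[0,0,0.006],0],[0.4,[0,0,0.006],0],[0.1,[0,0,0.006],0],[-0.2,[0,0,0.006],0],[-0.2,[0,0,0.006],0],[-0.2,[0,0,-0.02],0],[-0.2,[0,0,-0.07],0],[-0.2,[0,0,-0.1],0]])

```text
time_s: 6.22
position: [0.4945, 0.4213, 0.1358]
orientation: [179.8, -0.1, 98.0]
force: [0.5, 0.6, -0.1]
gripper_width: 0.0515
```

Run:
```python
from fit import *
print(r.finger_overhang, r.sense()['gripper_width'])
inc(.565,.2003,.12,95)
```

```text
0.011 0.051498172970787605
inc [-0.2287  0.039   0.0158] turn 3.0 dist 0.233 now 6.225 [0.4945 0.4213 0.1358] [ 1.7978e+02 -8.0000e-02  9.8010e+01]
```

The measured fingertips are about 20–27 mm behind the reported TCP, not 11 mm ahead, and both cameras agree. I'll check this up close above the short one before going lower.

>>> send_rows(increments=[[-0.2,[-0.05,0.008,0],3],[-0.2,[-0.1,0.017,0],3],[-0.2,[-0.15,0.026,0],3],[-0.2,[-0.19,0.033,0],3],[-0.2,[-0.229,0.039,0.01],3],[-0.2,[-0.229,0.039,0.04],3],[-0.2,[-0.229,0.039,0.08],3],[-0.2,[-0.229,0.039,0.095],3],[-0.2,[-0.229,0.039,0.1],3],[-0.2,[-0.229,0.039,0.1],3]])

```text
time_s: 7.48
position: [0.5659, 0.2005, 0.0366]
orientation: [179.7, -0.1, 95.0]
force: [0.4, 0.6, 0.4]
gripper_width: 0.0512
```

Run:
```python
from fit import *
d,W=cam('wrist','w4.png');s,V=cam('side','s4.png');p=r.sense()['position'];print(p,r.sense()['force'])
for n,X in(('wrist',W),('side',V)):
    P=X[np.isfinite(X).all(-1)]; Q=P[(np.abs(P-[p[0],p[1],0])[:,0]<.03)&(abs(P[:,1]-p[1])<.06)&(P[:,2]<.09)&(P[:,2]>.006)]
    for h in np.arange(.012,.08,.006):
        q=Q[abs(Q[:,2]-h)<.003]
        if len(q): print(n,h.round(3),len(q),q.min(0).round(3),q.max(0).round(3))
cv2.imwrite('pics/w4.png',np.hstack([cv2.resize(d['image'],(400,300)),cv2.resize(s['image'][150:400,230:450],(340,300))])[:,:,::-1])
```

```text
[0.56602175 0.20048488 0.03697716] [-0.28256663  0.08722491 -0.32141188]
wrist 0.012 15866 [0.536 0.14  0.009] [0.596 0.239 0.015]
wrist 0.018 72 [0.553 0.189 0.015] [0.562 0.211 0.021]
wrist 0.024 151 [0.553 0.188 0.021] [0.563 0.211 0.027]
wrist 0.03 206 [0.553 0.188 0.027] [0.565 0.213 0.033]
wrist 0.036 232 [0.553 0.188 0.033] [0.564 0.213 0.039]
wrist 0.042 951 [0.553 0.188 0.039] [0.578 0.213 0.045]
wrist 0.048 1541 [0.553 0.188 0.045] [0.578 0.213 0.047]
wrist 0.066 206 [0.553 0.169 0.064] [0.579 0.232 0.069]
wrist 0.072 671 [0.552 0.162 0.069] [0.58  0.239 0.075]
wrist 0.078 861 [0.552 0.162 0.075] [0.58  0.24  0.081]
side 0.012 560 [0.536 0.141 0.009] [0.596 0.24  0.015]
side 0.018 21 [0.553 0.2   0.016] [0.574 0.214 0.021]
side 0.024 27 [0.552 0.199 0.021] [0.575 0.214 0.027]
side 0.03 24 [0.552 0.2   0.027] [0.574 0.215 0.033]
side 0.036 30 [0.553 0.2   0.033] [0.575 0.215 0.039]
side 0.042 40 [0.553 0.191 0.039] [0.575 0.215 0.045]
side 0.048 15 [0.554 0.191 0.045] [0.571 0.213 0.046]
side 0.066 22 [0.553 0.168 0.063] [0.574 0.235 0.069]
side 0.072 37 [0.552 0.166 0.069] [0.574 0.24  0.075]
side 0.078 43 [0.553 0.169 0.076] [0.574 0.242 0.08 ]
```

View pics/w4.png

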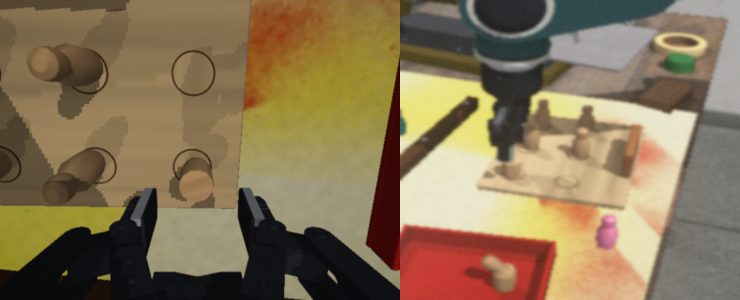

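Confirmed: the tips sit 27 mm above the reported TCP at this opening. The picture shows the crooked one in the tray and the short one centred under the jaws. I'll descend 43 mm and grip it.

>>> send_rows(increments=[[-0.2,[0,0,0.015],0],[-0.2,[0,0,0.03],0],[-0.2,[0,0,0.04],0],[-0.2,[0,0,0.043],0],[0.1,[0,0,0.043],0],[0.3,[0,0,0.043],0],[0.6,[0,0,0.043],0],[0.6,[0,0,0.043],0],[0.6,[0,0,0.043],0]])

```text
time_s: 8.7
position: [0.5667, 0.2007, -0.0053]
orientation: [179.6, -0.1, 95.0]
force: [-0.7, 0.3, 5.9]
gripper_width: 0.0243
```

>>> send_rows(increments=[[0.8,[0,0,0],0],[0.8,[0,0,0],0],[0.8,[0,0,-0.03],0],[0.8,[0,0,-0.07],0],[0.8,[0,0,-0.11],0],[0.8,[0,0,-0.11],0]])

```text
time_s: 9.45
position: [0.5673, 0.2008, 0.1081]
orientation: [179.3, -0.2, 95.0]
force: [-1.0, -0.8, -1.3]
gripper_width: 0.0245
```

Run:
```python
from fit import *
inc(.5775,.433,.1,98)
```

```text
inc [0.2304 0.0305 0.0081] turn -3.0 dist 0.233 now 9.45 [0.5673 0.2008 0.1081] [179.34  -0.19  95.02]
```

>>> send_rows(increments=[[0.8,[0.05,0.006,0],-3],[0.8,[0.1,0.013,0],-3],[0.8,[0.15,0.02,0],-3],[0.8,[0.19,0.025,0],-3],[0.8,[0.23,0.03,0.02],-3],[0.8,[0.23,0.03,0.06],-3],[0.8,[0.23,0.03,0.09],-3],[0.8,[0.23,0.03,0.108],-3],[0.8,[0.23,0.03,0.116],-3],[0.8,[0.23,0.03,0.116],-3]])

```text
time_s: 10.7
position: [0.5785, 0.433, -0.0066]
orientation: [179.3, -0.2, 98.0]
force: [0.4, -0.7, -0.5]
gripper_width: 0.0243
```

>>> send_rows(increments=[[0.4,[0,0,0.002],0],[0.2,[0,0,0.002],0],[0,[0,0,0.002],0],[0,[0,0,0.002],0],[0,[0,0,-0.03],0],[0,[0,0,-0.08],0],[0,[0,0,-0.13],0],[0,[0,0,-0.15],0]])

```text
time_s: 11.7
position: [0.5775, 0.4329, 0.1473]
orientation: [179.1, -0.3, 98.0]
force: [0.6, 1.1, -0.0]
gripper_width: 0.0428
```

Run:
```python
from fit import *
d,W=cam('wrist');s,V=cam('side');sel=board(V)
print(r.sense()['joints'].round(2))
np.save('s5.npy',V)
print('board',rect(sel(.008,.016,(.38,.63,-.03,.27))[:,:2],0,0,0))
print('batten',rect(sel(.058,.069,(.39,.44,.03,.19))[:,:2],0,0,0))
F=sel(.022,.034,(.68,.74,-.05,.37)); 
b=rect(F[:,:2],0,0,0);print('fence',b)
# fence front edge line: per y-bin min x at top
ys=np.arange(.02,.33,.01);fx=[np.percentile(F[abs(F[:,1]-y)<.006][:,0],3) for y in ys]
k=np.polyfit(ys,fx,1);print('front x=',k,'deg',np.degrees(np.arctan(-k[0])), 'y range',F[:,1].min(),F[:,1].max())
E=sel(.008,.016,(.55,.63,-.03,.27));ys=np.arange(.01,.235,.01);ex=[np.percentile(E[abs(E[:,1]-y)<.006][:,0],98) for y in ys]
k=np.polyfit(ys,ex,1);print('far edge x=',k,'deg',np.degrees(np.arctan(-k[0])))
inc(.42,.1083,.11,94)
cv2.imwrite('pics/w5.png',np.hstack([cv2.resize(d['image'],(400,300)),cv2.resize(s['image'][200:450,190:410],(340,300))])[:,:,::-1])
```

```text
[ 34.9   12.99  81.01  -0.17  85.13 -63.1 ]
board (array([0.5096362 , 0.11519476, 4.5       ]), array([0.19697672, 0.23651437]))
batten (array([0.41996275, 0.10810703, 4.        ]), array([0.01382059, 0.09802103]))
fence (array([ 0.71337364,  0.16480115, -2.5       ]), array([0.02298074, 0.33703033]))Traceback (most recent call last):
  File "<stdin>", line 10, in <module>
    return _quantile_unchecked(
        a, q, axis, out, overwrite_input, method, keepdims, weights)
    return _ureduce(a,
                    func=_quantile_ureduce_func,
    ...<5 lines>...
                    overwrite_input=overwrite_input,
                    method=method)
    r = func(a, **kwargs)
    result = _quantile(arr,
                       quantiles=q,
    ...<2 lines>...
                       out=out,
                       weights=wgt)
    slices_having_nans = np.isnan(arr[-1, ...])
                                  ~~~^^^^^^^^^
IndexError: index -1 is out of bounds for axis 0 with size 0
```

Run:
```python
from fit import *
inc(.42,.108,.12,4.2)
```

```text
inc [-0.2997 -0.2012  0.0259] turn -86.2 dist 0.362 now 11.8 [0.5774 0.4328 0.1459] [179.15  -0.24  98.01]
```

>>> send_rows(increments=[[0,[-0.03,-0.02,0],10],[0,[-0.06,-0.04,0],20],[0,[-0.09,-0.06,0],30],[0,[-0.13,-0.085,0],40],[0,[-0.17,-0.11,0],50],[0,[-0.2,-0.135,0],60],[0,[-0.235,-0.16,0],70],[0,[-0.265,-0.18,0],80],[0,[-0.29,-0.195,0.01],90],[0,[-0.3,-0.201,0.015],94]])

```text
time_s: 13.05
position: [0.4193, 0.1066, 0.1244]
orientation: [-179.7, -0.7, 3.7]
force: [-0.5, 0.5, 0.0]
gripper_width: 0.0428
```

>>> send_rows(increments=[[0,[0,0,0],0],[0,[0,0,0],0],[0,[0,0,0],0]])

```text
time_s: 13.42
position: [0.4194, 0.107, 0.1242]
orientation: [-179.7, -0.7, 3.8]
force: [-0.4, -0.2, 0.1]
gripper_width: 0.0424
```

Run:
```python
from fit import *
d,W=cam('wrist');s,V=cam('side');sel=board(W);np.save('s6.npy',V)
for n,X in (('wrist',W),('side',V)):
    sel=board(X);Q=sel(.055,.069,(.39,.445,.03,.19));print(n,'batten',rect(Q[:,:2],0,0,0),len(Q))
sel=board(V)
F=sel(.022,.034,(.68,.74,-.05,.37));print('fence',rect(F[:,:2],0,0,0))
print(r.sense()['joints'].round(2));inc(.42,.108,.12,4.2)
cv2.imwrite('pics/w6.png',np.hstack([cv2.resize(d['image'],(400,300)),cv2.resize(s['image'][200:450,190:410],(340,300))])[:,:,::-1])
```

```text
wrist batten (array([0.42057395, 0.10742253, 4.25      ]), array([0.01379948, 0.09774665])) 3427
side batten (array([0.41980897, 0.10938591, 4.        ]), array([0.01374504, 0.09694821])) 193
fence (array([ 0.7133926 ,  0.16551632, -2.5       ]), array([0.02240244, 0.33409357]))
[ 10.79 -23.91 117.33   0.2   85.85   6.98]
inc [ 0.0007 -0.001   0.0044] turn -0.4 dist 0.005 now 13.525 [0.4194 0.107  0.1244] [-179.71   -0.69    3.79]
```

View pics/w6.png

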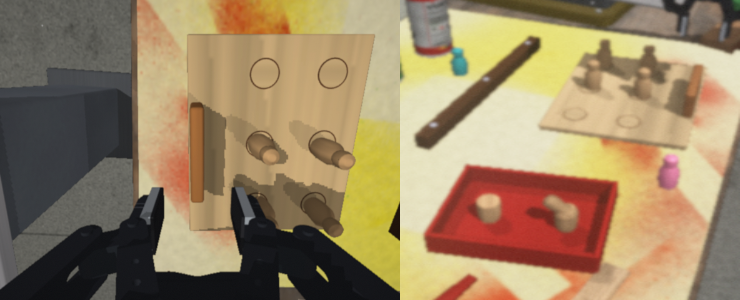

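The picture shows both rejects in the tray at (488,208) and (563,215), and four sound skittles standing. The batten lies between the jaws. I'll descend and grip it.

>>> send_rows(increments=[[0,[0,-0.001,0.03],-0.4],[0,[0,-0.001,0.06],-0.4],[0,[0,-0.001,0.085],-0.4],[0,[0,-0.001,0.1],-0.4],[0,[0,-0.001,0.112],-0.4],[0,[0,-0.001,0.118],-0.4],[0,[0,-0.001,0.118],-0.4],[0.2,[0,-0.001,0.118],-0.4],[0.35,[0,-0.001,0.118],-0.4],[0.45,[0,-0.001,0.118],-0.4]])

```text
time_s: 14.78
position: [0.4208, 0.1087, 0.0067]
orientation: [-179.7, -0.7, 4.2]
force: [-0.3, -0.1, -0.4]
gripper_width: 0.0238
```

>>> send_rows(increments=[[0.5,[0,0,0],0],[0.55,[0,0,0],0],[0.6,[0,0,0],0],[0.65,[0,0,0],0],[0.7,[0,0,0],0],[0.8,[0,0,0],0],[1,[0,0,0],0],[1,[0,0,0],0],[1,[0,0,0],0]])

```text
time_s: 15.9
position: [0.4206, 0.1087, 0.0068]
orientation: [-179.7, -0.7, 4.2]
force: [-3.9, -0.9, 6.4]
gripper_width: 0.0134
```

Run:
```python
from fit import *
s,V=cam('side');sel=board(V);np.save('s7.npy',V)
B=sel(.008,.016,(.46,.63,-.03,.27));print('board vis',rect(B[:,:2],0,0,0))
print(r.sense()['force'],r.sense()['gripper_width']);inc(.5117,.1536,r.sense()['position'][2],-2.6)
```

```text
board vis (array([0.53458092, 0.1175973 , 2.5       ]), array([0.14748809, 0.23518502]))
[-5.17635173 -1.23432591  6.41057311] 0.013157429655957923
inc [ 0.0942 -0.0382 -0.    ] turn 6.8 dist 0.102 now 15.95 [0.4205 0.1087 0.0068] [-179.71   -0.67    4.18]
```

>>> send_rows(increments=[[1,[0.001,-0.0004,0],0.1],[1,[0.003,-0.001,0],0.2],[1,[0.006,-0.002,0],0.4],[1,[0.009,-0.0035,0],0.6],[1,[0.012,-0.005,0],0.9],[1,[0.015,-0.006,0.0001],1.1],[1,[0.018,-0.007,0.0002],1.3],[1,[0.021,-0.0085,0.0002],1.5],[1,[0.023,-0.0095,0.0003],1.7],[1,[0.024,-0.01,0.0003],1.8]])

```text
time_s: 17.2
position: [0.4432, 0.1201, 0.0068]
orientation: [-179.7, -0.6, 2.4]
force: [-8.7, -4.0, 7.7]
gripper_width: 0.0132
```

Run:
```python
from fit import *
s,V=cam('side');sel=board(V)
B=sel(.008,.016,(.48,.68,-.03,.27));print('board vis',rect(B[:,:2],0,0,0))
for z in sel(.06,.08,(.48,.68,.0,.2))[:,2:].T: print(len(z),z.max())
print(r.sense()['force'],r.sense()['gripper_width']);inc(.5117,.1536,r.sense()['position'][2],-2.6)
cv2.imwrite('pics/s8.png',cv2.resize(s['image'][200:350,190:410],(800,545),interpolation=cv2.INTER_CUBIC)[:,:,::-1])
```

```text
board vis (array([0.55633955, 0.12608253, 1.25      ]), array([0.14958648, 0.23449262]))
160 0.07158275576144071
[-6.68845635 -2.98402573  5.46584268] 0.012930140220530214
inc [ 0.0698 -0.0306 -0.    ] turn 5.0 dist 0.076 now 17.25 [0.4433 0.1202 0.0068] [-179.73   -0.56    2.37]
```

View pics/s8.png

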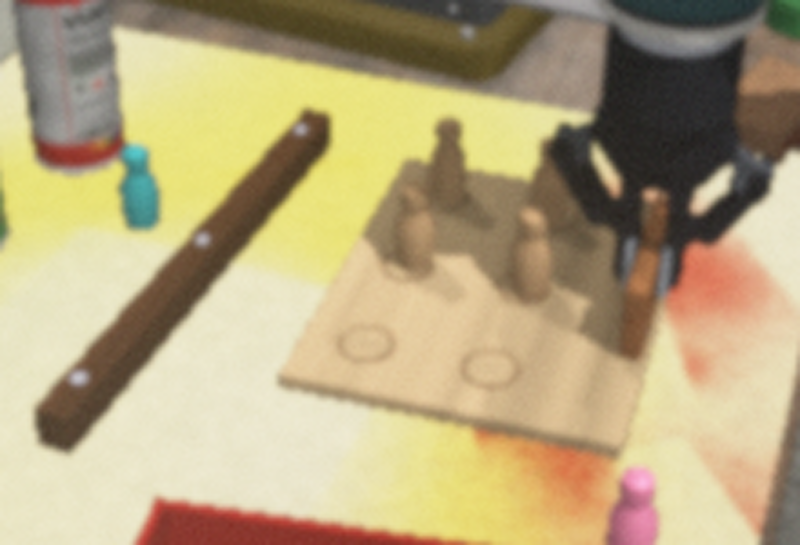

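Board following, skittles standing. Continuing.

>>> send_rows(increments=[[1,[0.001,-0.0004,0],0.1],[1,[0.003,-0.0013,0],0.2],[1,[0.006,-0.0026,0],0.4],[1,[0.009,-0.004,0],0.6],[1,[0.012,-0.005,0.0001],0.9],[1,[0.016,-0.007,0.0002],1.1],[1,[0.02,-0.0088,0.0002],1.4],[1,[0.024,-0.0105,0.0002],1.7],[1,[0.026,-0.0114,0.0003],1.9],[1,[0.027,-0.012,0.0003],2]])

```text
time_s: 18.5
position: [0.4692, 0.1331, 0.0068]
orientation: [-179.7, -0.4, 0.4]
force: [-7.6, -4.1, 7.0]
gripper_width: 0.0132
```

>>> send_rows(increments=[[1,[0.001,-0.0004,0],0.1],[1,[0.003,-0.0013,0],0.2],[1,[0.006,-0.0026,0],0.4],[1,[0.009,-0.004,0],0.6],[1,[0.012,-0.005,0.0001],0.9],[1,[0.016,-0.007,0.0002],1.1],[1,[0.02,-0.0088,0.0002],1.4],[1,[0.023,-0.0105,0.0002],1.7],[1,[0.025,-0.0114,0.0003],1.9],[1,[0.026,-0.012,0.0003],2]])

```text
time_s: 19.75
position: [0.4947, 0.145, 0.0068]
orientation: [-179.8, -0.4, -1.7]
force: [-7.9, -2.7, 8.1]
gripper_width: 0.013
```

```bash
cat > edge.py <<'E'
from fit import *
s,V=cam('side');sel=board(V)
def edge(lo,hi,bx,ys,q):
    P=sel(lo,hi,bx);X=[(y,np.percentile(c[:,0],q)) for y in ys for c in [P[abs(P[:,1]-y)<.005]] if len(c)>5]
    X=np.array(X);k=np.polyfit(X[:,0],X[:,1],1);return k,np.degrees(np.arctan(-k[0]))
f=edge(.023,.034,(.68,.75,-.05,.37),np.arange(0,.33,.008),4)
b=edge(.008,.0165,(.62,.73,.03,.28),np.arange(.05,.26,.008),97)
print('fence',f,'board',b,'gap at y=.05,.15,.25',[round(np.polyval(f[0],y)-np.polyval(b[0],y),4) for y in(.05,.15,.25)])
B=sel(.008,.0165,(.5,.73,-.0,.3));print('board y',np.percentile(B[:,1],[.5,99.5]), 'x max',np.percentile(B[:,0],99.5))
F=sel(.023,.034,(.68,.75,-.05,.37));print('fence y',F[:,1].min(),F[:,1].max())
print(r.sense()['force'],r.sense()['gripper_width']);inc(.5117,.1536,r.sense()['position'][2],-2.6)
E
python3 edge.py
```

```text
fence (array([0.0419821 , 0.69621847]), np.float64(-2.4039851933124665)) board (array([0.03946442, 0.69708212]), np.float64(-2.2599716628800777)) gap at y=.05,.15,.25 [np.float64(-0.0007), np.float64(-0.0005), np.float64(-0.0002)]
board y [0.02305029 0.27551952] x max 0.7078042010554072
fence y -0.007830878431567507 0.3328987057278293
[-6.59894005 -2.99438842  6.69806039] 0.012961565000653645
inc [ 0.0167 -0.009  -0.    ] turn 0.9 dist 0.019 now 19.8 [0.4948 0.1451 0.0068] [-179.76   -0.36   -1.65]
```

>>> send_rows(increments=[[1,[0.001,-0.0005,0],0.1],[1,[0.0025,-0.0013,0],0.2],[1,[0.0045,-0.0024,0],0.4],[1,[0.0065,-0.0035,0],0.6],[1,[0.0085,-0.0046,0],0.7],[1,[0.01,-0.0055,0.0001],0.8],[1,[0.011,-0.006,0.0001],0.9],[1,[0.011,-0.006,0.0001],0.9]])

```text
time_s: 20.8
position: [0.5056, 0.1506, 0.0068]
orientation: [-179.8, -0.3, -2.6]
force: [-5.9, -2.0, 5.0]
gripper_width: 0.0131
```

```bash
sed -i "s/^s,V=.*/s,V=cam('side');VB=V.copy();VB[s['image'].astype(int).sum(-1)<330]=np.nan;sel=board(V)/; s/^b=edge/sel=board(VB);b=edge/; s/^F=sel/sel=board(V);F=sel/" edge.py; python3 edge.py
```

```text
fence (array([0.04187787, 0.69636439]), np.float64(-2.398023805754052)) board (array([0.07405278, 0.6795671 ]), np.float64(-4.235181278487855)) gap at y=.05,.15,.25 [np.float64(0.0152), np.float64(0.012), np.float64(0.0088)]
board y [0.0277634  0.26719919] x max 0.6966459911525725
fence y -0.008692427684248088 0.3341651261039641
[-5.17383164 -2.5469109   5.01016347] 0.013350559925257618
inc [ 0.0059 -0.0032 -0.    ] turn 0.0 dist 0.007 now 20.85 [0.5056 0.1506 0.0068] [-179.77   -0.3    -2.57]
```

>>> send_rows(increments=[[1,[0.001,-0.0004,0],0],[1,[0.002,-0.0008,0],0],[1,[0.003,-0.0012,0],0],[1,[0.004,-0.0016,0],0],[1,[0.005,-0.002,0],0],[1,[0.0055,-0.002,0],0]])

```text
time_s: 21.6
position: [0.5108, 0.1523, 0.0068]
orientation: [-179.8, -0.2, -2.6]
force: [-7.3, -1.6, 5.4]
gripper_width: 0.013
```

>>> send_rows(increments=[[1,[0.0004,0,0],0],[1,[0.0008,0,0],0],[1,[0.0012,0,0],0]])

```text
time_s: 21.98
position: [0.5115, 0.1523, 0.0068]
orientation: [-179.8, -0.2, -2.6]
force: [-7.9, 1.0, 5.8]
gripper_width: 0.0131
```

>>> send_rows(increments=[[1,[0.0006,0,0],0],[1,[0.0012,0,0],0],[1,[0.0018,0,0],0],[1,[0.0018,0,0],0]])

```text
time_s: 22.48
position: [0.5117, 0.1522, 0.0068]
orientation: [-179.8, 0.1, -2.6]
force: [-20.1, -1.9, 13.0]
gripper_width: 0.0131
```

>>> send_rows(increments=[[1,[0.0006,0,0],0],[1,[0.0012,0,0],0],[1,[0.0012,0,0],0]])

```text
time_s: 22.85
position: [0.5116, 0.1522, 0.0068]
orientation: [-179.8, 0.2, -2.6]
force: [-18.7, -2.6, 12.3]
gripper_width: 0.0133
```

Run:
```python
from fit import *
s,V=cam('side'); print(r.sense()['position'],r.sense()['force'],r.sense()['ft_torque'])
cv2.imwrite('pics/s9.png',cv2.resize(s['image'][215:335,190:350],(800,600),interpolation=cv2.INTER_CUBIC)[:,:,::-1])
```

```text
[0.51161665 0.15218922 0.00679575] [-18.48281472  -2.19753303  12.16663917] [-0.12631498  2.16366557 -0.03155317]
```

View pics/s9.png

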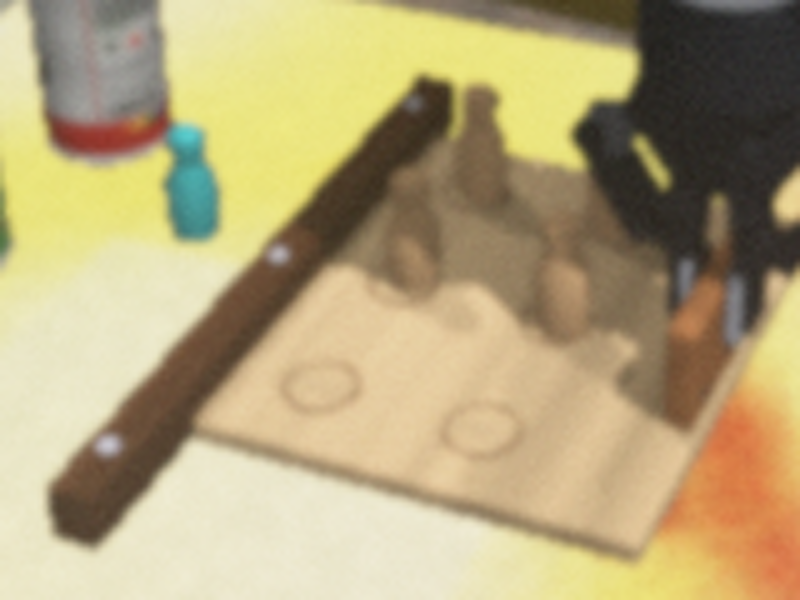

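The board's far edge meets the fence along its length and the force has risen to about 18 N. All four skittles stand. Next I'll loosen the jaws slightly and press lightly with the near finger, so the board can square itself against the fence.

>>> send_rows(increments=[[0.75,[0,0,0],0],[0.65,[0,0,0],0],[0.55,[0,0,0],0],[0.55,[0,0,0],0],[0.55,[0.001,0,0],0],[0.55,[0.002,0,0],0],[0.55,[0.003,0,0],0]])

```text
time_s: 23.78
position: [0.5141, 0.1521, 0.0068]
orientation: [-179.8, 0.3, -2.6]
force: [-12.0, 0.7, 6.5]
gripper_width: 0.0195
```

>>> send_rows(increments=[[0.55,[0.0004,0,0],0],[0.55,[0.0008,0,0],0],[0.55,[0.0008,0,0],0]])

```text
time_s: 24.15
position: [0.514, 0.1521, 0.0067]
orientation: [-179.8, 0.5, -2.6]
force: [-11.5, 0.6, 7.6]
gripper_width: 0.0194
```

>>> send_rows(increments=[[0.5,[-0.001,0,0],0],[0.4,[-0.0025,0,0],0],[0.25,[-0.003,0,0],0],[0.2,[-0.003,0,0],0],[0.2,[-0.003,0,-0.01],0],[0.2,[-0.003,0,-0.03],0],[0.2,[-0.003,0,-0.06],0],[0.2,[-0.003,0,-0.1],0],[0.2,[-0.02,0,-0.14],0],[0.2,[-0.05,0,-0.17],0]])

```text
time_s: 25.4
position: [0.4653, 0.1538, 0.1805]
orientation: [-179.8, 0.3, -2.6]
force: [-0.0, 0.5, 0.3]
gripper_width: 0.0341
```

>>> send_rows(increments=[[0.2,[-0.03,0,0],0],[0.2,[-0.06,0,-0.02],0],[0.2,[-0.06,0,-0.02],0],[0.2,[-0.06,0,-0.02],0]])

```text
time_s: 25.9
position: [0.4058, 0.1564, 0.2014]
orientation: [-179.8, 0.3, -2.6]
force: [0.2, -0.3, -0.1]
gripper_width: 0.0339
```

Run:
```python
from fit import *
d,W=cam('wrist');s,V=cam('side')
for n,X in(('wrist',W),('side',V)):
    sel=board(X)
    Bt=sel(.055,.069,(.48,.54,.08,.22));F=sel(.024,.034,(.69,.74,-.05,.37));B=sel(.008,.016,(.49,.69,0,.29))
    for k,Q in(('batten',Bt),('fence',F),('board',B)):
        if len(Q)>30: print(n,k,*[np.round(v,4) for v in rect(Q[:,:2],0,0,0)],len(Q))
    L=[]
    P=sel(.0085,.0155,(.5,.72,0,.3))
    F=sel(.024,.034,(.69,.74,-.05,.37))
    for y in np.arange(.04,.26,.03):
        f=F[abs(F[:,1]-y)<.01][:,0]; b=P[abs(P[:,1]-y)<.01][:,0]
        L.append((round(y,2),np.percentile(f,2).round(4) if len(f) else None,np.percentile(b,99).round(4) if len(b) else None))
    print(L)
    T=sel(.066,.08,(.53,.69,0,.25)); n,l,_,c=cv2.connectedComponentsWithStats(np.uint8(np.histogram2d(T[:,0],T[:,1],bins=[np.arange(.5,.7,.004),np.arange(0,.25,.004)])[0]>0),connectivity=8)
    print('heads',n-1,[(round(.5+b*.004,3),round(a*.004,3)) for a,b in c[1:]])
cv2.imwrite('pics/w10.png',np.hstack([cv2.resize(d['image'],(400,300)),cv2.resize(s['image'][190:430,190:410],(400,300))])[:,:,::-1])
```

```text
wrist batten [ 0.5118  0.151  -2.75  ] [0.0137 0.0973] 2299
wrist fence [ 0.7076  0.0508 -0.75  ] [0.0212 0.1123] 1604
wrist board [ 0.5956  0.1474 -2.    ] [0.1855 0.2359] 42942
[(np.float64(0.04), np.float64(0.6986), np.float64(0.6956)), (np.float64(0.07), np.float64(0.6987), np.float64(0.7)), (np.float64(0.1), np.float64(0.6996), np.float64(0.7011)), (np.float64(0.13), None, np.float64(0.7017)), (np.float64(0.16), None, np.float64(0.7012)), (np.float64(0.19), None, np.float64(0.6951)), (np.float64(0.22), None, np.float64(0.6892)), (np.float64(0.25), None, np.float64(0.6832))]
heads 4 [(np.float64(0.584), np.float64(0.068)), (np.float64(0.581), np.float64(0.147)), (np.float64(0.653), np.float64(0.061)), (np.float64(0.654), np.float64(0.14))]
side batten [ 0.5114  0.1532 -2.75  ] [0.0136 0.0955] 220
side fence [ 0.7137  0.165  -2.5   ] [0.0226 0.3351] 910
side board [ 0.5953  0.149  -2.    ] [0.1854 0.2363] 4532
[(np.float64(0.04), np.float64(0.6981), np.float64(0.6982)), (np.float64(0.07), np.float64(0.6987), np.float64(0.6996)), (np.float64(0.1), np.float64(0.7007), np.float64(0.7013)), (np.float64(0.13), np.float64(0.7016), np.float64(0.702)), (np.float64(0.16), np.float64(0.7032), np.float64(0.7035)), (np.float64(0.19), np.float64(0.705), np.float64(0.7044)), (np.float64(0.22), np.float64(0.7052), np.float64(0.7056)), (np.float64(0.25), np.float64(0.7066), np.float64(0.7069))]
heads 4 [(np.float64(0.584), np.float64(0.068)), (np.float64(0.581), np.float64(0.15)), (np.float64(0.654), np.float64(0.064)), (np.float64(0.655), np.float64(0.14))]
```

View pics/w10.png

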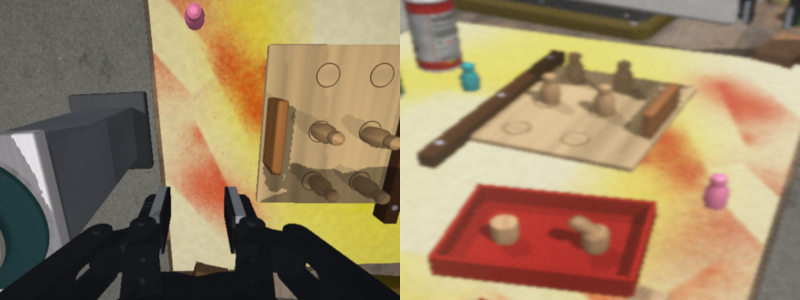

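The board sits against the fence with no gap at any point along its edge. The batten's yaw is −2.75° against −2.5° for the fence. The far edge of the board lies between about y = 0.03 and 0.27, inside the fence's −0.01 to 0.334. Four heads stand at full height, both rejects are in the tray, and the gripper is clear. Handing in.

```bash
python3 -c "
from bench import r
print(r.sign_off())"
```

```text
the job is handed in; nothing more can be done
None
```

The job is handed in, at about 26 s on the robot's clock. I put the two rejects, the crooked skittle and then the short one, in the red scrap tray. Then I slid the board by its grip up against the fence and pressed it lightly with loosened jaws so it could square itself.

- **Board:** the side camera shows no gap anywhere along the far edge (within 1 mm). The grip batten measured −2.75° and the fence −2.5°, which is within measuring error. The board spans about y = 0.03–0.27, inside the fence's −0.01–0.33.
- **Skittles:** all four sound ones were standing at full height in the last images, and both rejects were in the tray.
- **Other things:** nothing I did touched the bystanders or the pink and turquoise look-alikes. The two look-alikes were still standing in the last picture, but I did not re-measure any bystander.
- **Force:** the highest reading was about 20 N along the push, while pressing the board against the fence.

Some readings disagreed:
- **Fingertips:** they sat 20–27 mm behind the reported TCP rather than the stated 11 mm ahead. The first grasp therefore took the crooked skittle by its neck instead of its belly, but it held. I corrected for this afterwards.
- **Board yaw:** a cruder fit to the whole board gave −2.0°, because it cut off the far edge. I trusted the edge and batten fits instead.

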